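# Build up the two-tier bench stand and stock it

### The arm

A 7-joint arm with a two-finger parallel gripper is mounted at the origin on a cart in front of the work surface, level with it; the furniture and walls round the work are solid. World frame = base frame: x ahead of the robot, y to its left, z up, the work surface at z = 0. Lengths are in mm, angles in degrees, forces in N, time in s.
With the tool pointing down it reaches from about 425 to 825 mm from the base axis. Payload 3.6 kg.
Tool frame: the origin (TCP) lies between the finger pads; the fingertips stand robot.finger_overhang ahead of it and the grasp point (between the pads) lies 3 mm ahead of it (robot.finger_overhang is the distance from the TCP to the fingertips, in mm); z points along the fingers, y is the line along which they close (so a half turn about z gives the same grasp; the last joint's range is limited). The gripper opens to 93 mm and grips with 3 to 60 N. Pads are 15 mm wide; open, the fingers measure 128 mm over their backs; the gripper's body (75 mm by 188 mm) begins 65 mm behind the grasp point.
Start: joints at [75.086, 35.231, -0.722, 81.555, 0.464, 63.22, -2.315], TCP at [150.603, -632.282, 219.44] pointing down, gripper open.
Joint ranges: [-178.69, 178.69], [-17.37, 117.87], [-77.05, 75.6], [15.02, 138.74], [-78.02, 258.01], [0.78, 113.62], [-162.83, 162.83]. Speed limits (degrees/s): [159.86, 159.86, 180, 180, 180, 180, 180].

### API

Orientations are given as a 3x3 rotation matrix whose columns are the frame's x, y, z axes.
In Python, from plant import sense, optics, robot gives the robot as it stands.
- The arm moves only by the shell command python3 -m pendant 'ROWS' [OPENING]. ROWS is JSON, a list of rows, each a list of 2 entries, a list of its own where there are three numbers: the shift along the tool's x, y, z normalised to -1 to 1, where 1 is 0.2 m, then the turn, a rotation vector about the tool's x, y, z normalised to -1 to 1, where 1 is 360 degrees. In form: [[[dx, dy, dz], [wx, wy, wz]], ...]. A call has 1 to 12 rows; each row is the pose to reach, as a shift and turn from the pose commanded when the call began, along the tool's axes at that moment, turning the shorter way round; what a row does not reach only later rows make up. A row lasts 1/8 s, in which the tool goes at most 62.5 mm and 10.7 degrees, less where a joint would pass 70% of its speed; a pose out of reach is approached as far as the arm can. A call with a number of a shift or a turn outside -1 to 1 is refused whole. A call with a gripper value outside its range is refused whole. OPENING is the opening, from -1 (shut) to 1 (fully open), set as the call begins (- or left out, the last holds). The fingers move at their own pace and stop on an object; the grip force is fixed at half the most. Time passes only in rows, so rows that repeat a pose let the fingers close. It gives the time, the measured TCP pose, the force, the opening and the grip force at its end, in the units of the state.
- sense(): the state, without advancing time (a new reading comes with each control period).
- optics.camera(name): name is "side" or "top" or "wrist"; returns a dict with "frame" (420x560x3 uint8, red, green, blue), "fx", "fy", "cx", "cy" (pixels), "extrinsics" (4x4, takes a point from camera to world coordinates). Camera axes: x right, y up, looking along -z (the intrinsics and any distortion apply to the point x, -y, -z); pixel columns grow to the right and rows downward; lengths in mm; the calibration is good to about 2 mm. A picture is of the moment at which its call begins. There is no depth.
- robot.job_done(): hands the job in; it is judged then, once.
The state is a dict: "t": time; "joints": joint angles; "dq": joint speeds; "tau": joint torques, N m; "eef_pos": TCP position; "tcp_rot": TCP orientation; "ft_force": force on the tool from outside, world axes, zero at the start; "moment": the same for the moment, N m; "width": finger opening in mm; "gripper_force": force on a finger pad.
Only numpy, scipy, OpenCV 4.12 (cv2) and the standard library are available. Lean on these libraries where they do the work, as an engineer would, in place of code of your own. Each camera call takes 0.05 s, during which the arm holds its last target. There are 200 camera calls.

### The job

Build up the two-tier bench stand: lift the blue tray out of its sloping wooden holder and seat it level over all four posts, fully down on the low shoulders, and let go; then seat the orange tray in the same way on the upper shoulders. Last, stand the yellow grease tube upright on the orange tray, on either side of its handle, and leave the black winding core, the screwdriver and the cutter as they are.

Things in the scene. Friction and masses are not known exactly. Their poses are not given: they have to be found in the camera images.
- stand: Fixed grey stand. Origin: underside centre of its foot plate (164 x 120 x 8 mm, long side along x), on the bench; z up. Four stepped upright posts at x = +-60, y = +-38 mm: 32 mm across up to z = 25 (low shoulder), 18 mm up to z = 100 (upper shoulder), then an 8 mm pin with a pointed tip at z = 126. Yaw within 0.15 rad of zero; it may stand in any of three places
- blue_tray: Loose blue tray, 180 g: plate 154 x 110 x 6 mm (long in x), 24 mm holes at x = +-60, y = +-38 mm (pass 18 mm posts, rest on 32 mm ones), edge lips to z = 14. Origin: centre of its underside; z its upward normal. Black handle plate in the middle, 10 mm thick in x, 56 mm wide in y, rising to z = 62. Starts tilted 24 degrees in its holder, low end (-x) towards the robot. Same after half a turn
- orange_tray: Loose orange tray for the upper tier: as the blue tray in all sizes, handle, axes and start tilt, but with 14 mm holes, which pass the 8 mm pins only and rest on the 18 mm upper shoulders. Both trays have 3 mm play all round on their posts
- blue_tray_grip (a point): Grip point in the blue tray's handle, 50 mm above the tray's underside centre along its z; frame parallel to the tray's
- orange_tray_grip (a point): The same point in the orange tray's handle
- blue_holder: Fixed wooden holder of the blue tray, 150 x 124 mm, up to 95 mm high: a board that slopes up 24 degrees towards its +x, with low side guides and a stop lip at its low end (these reach no higher than the tray's lips). Origin: its middle on the bench, 50 mm below the tray's origin at the start. The tray lifts out along its own z
- orange_holder: Fixed wooden holder of the orange tray, the same as the other
- grease_tube: Loose yellow grease cartridge standing upright, 50 mm across, 151 mm tall, solid at full width all the way up (nozzle end too), so grip it high enough that the palm clears its 151 mm top, 200 g. Origin: centre of its underside, z up
- core: Bystander: black winding core standing upright, 62 mm across, 122 mm tall; origin at its underside centre. Leave alone
- screwdriver: Bystander: screwdriver with a blue handle, 202 mm long, lying along its y. Leave alone
- cutter: Bystander: orange cutter, 142 mm long, lying along its y. Leave alone

How it is judged (in metres and radians):
On the way, in this order (a step that is already met when the one before it is completed fails the run):
1. The blue tray sits level on the low shoulders of all four posts, released (z of blue_tray in the frame of stand between 0.022 and 0.028 m and x of blue_tray in the frame of stand between -0.006 and 0.006 m and y of blue_tray in the frame of stand between -0.006 and 0.006 m and angle between blue_tray's own z axis and vertical below 0.035 rad and angle between the x axis of blue_tray and the x axis of stand, either way round below 0.12 rad and contact force between the fingers and blue_tray below 0.05 N and linear speed of blue_tray below 0.02 m/s), for 0.2 s.
2. The orange tray sits level on the upper shoulders of all four posts above the blue one, released (all of step 1 and z of orange_tray in the frame of stand between 0.097 and 0.103 m and x of orange_tray in the frame of stand between -0.006 and 0.006 m and y of orange_tray in the frame of stand between -0.006 and 0.006 m and angle between orange_tray's own z axis and vertical below 0.035 rad and angle between the x axis of orange_tray and the x axis of stand, either way round below 0.12 rad and contact force between the fingers and orange_tray below 0.05 N and linear speed of orange_tray below 0.02 m/s), for 0.2 s.
At the end, for the whole second after the job is handed in: Blue tray on the low shoulders, orange tray on the upper shoulders, each over all four posts (3 mm in height, 6 mm sideways, 2 degrees off level); grease tube upright within 5 degrees, its foot flat on the orange tray within its edges; all released and at rest (all of step 2 and x of grease_tube in the frame of orange_tray between -0.06 and 0.06 m and y of grease_tube in the frame of orange_tray between -0.04 and 0.04 m and z of grease_tube in the frame of orange_tray between 0.003 and 0.01 m and angle between grease_tube's own z axis and vertical below 0.09 rad and contact force between the fingers and grease_tube below 0.05 N and linear speed of grease_tube below 0.02 m/s); the robot touches nothing.
It fails at once if The winding core is moved more than 30 mm (distance of core from where it was at the start of the episode above 0.03 m).
It fails at once if The screwdriver is moved more than 30 mm (distance of screwdriver from where it was at the start of the episode above 0.03 m).
It fails at once if The cutter is moved more than 30 mm (distance of cutter from where it was at the start of the episode above 0.03 m).
It fails at once if The winding core is knocked over (angle between core's own z axis and vertical above 0.5 rad).
It also fails if it takes over 72 s, if anything falls off the work surface, if the arm or the gripper's body presses on something with over 40 N, if the wrist force passes 120 N, or if a joint passes its speed limit or range.

## Working session

There is one attempt and no reset: what is moved stays moved. The work goes in short steps, Python scripts to look and compute and a shell command to move; the robot and the scene stay as the last step left them, time stands still between calls to the robot, and variables do not carry over. Pictures are saved under pics/ and viewed, at most 10 in all, crops included, and the job is handed in when it is done.

```bash
ls; mkdir -p pics; python3 - <<'E'
from plant import sense,optics,robot
import cv2,numpy as np
s=sense();print({k:np.round(s[k],3).tolist() for k in('t','eef_pos','tcp_rot','width')},robot.finger_overhang)
for n in('top','side','wrist'):
    c=optics.camera(n);print(n,c['fx'],c['fy'],c['cx'],c['cy'],np.round(c['extrinsics'],3).tolist(),[k for k in c])
    cv2.imwrite(f'pics/{n}0.png',c['frame'][:,:,::-1])
E
```

```text
pics
{'t': 0.0, 'eef_pos': [150.387, -631.548, 218.302], 'tcp_rot': [[0.973, 0.232, -0.001], [0.232, -0.973, 0.002], [-0.0, -0.003, -1.0]], 'width': 93.199} 22.0
top 543.4286633334319 543.4286633334319 276.0355601903583 209.44478034564077 [[0.025, 0.98, -0.199, 310.619], [-1.0, 0.028, 0.01, -18.798], [0.015, 0.199, 0.98, 1513.949], [0.0, 0.0, 0.0, 1.0]] ['frame', 'fx', 'fy', 'cx', 'cy', 'extrinsics']
side 409.5639886480194 409.5639886480194 279.77662434332666 209.4104925324474 [[-0.954, 0.192, -0.229, 314.078], [-0.299, -0.612, 0.732, 811.84], [0.001, 0.767, 0.641, 822.015], [0.0, 0.0, 0.0, 1.0]] ['frame', 'fx', 'fy', 'cx', 'cy', 'extrinsics']
wrist 306.98016832120106 306.98016832120106 282.1953037985558 207.5906742551926 [[0.232, 0.931, 0.282, 229.333], [-0.973, 0.222, 0.065, -614.083], [-0.002, -0.289, 0.957, 384.353], [0.0, 0.0, 0.0, 1.0]] ['frame', 'fx', 'fy', 'cx', 'cy', 'extrinsics']
```

View pics/top0.png

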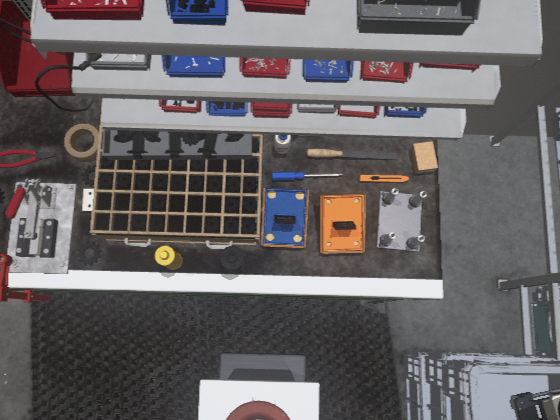

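View pics/side0.png

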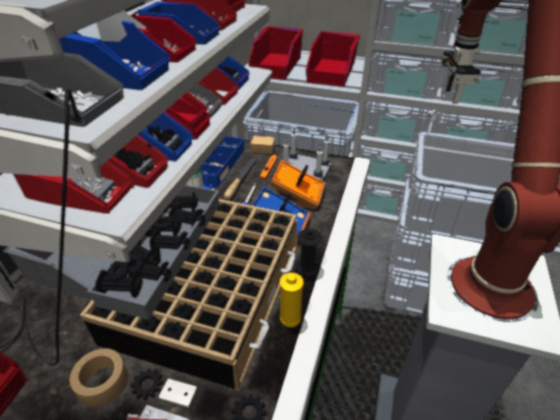

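The top view shows the blue tray at (284,218), the orange tray at (342,222), the stand at (400,220) and the tube at (166,257). The core is dark, near (232,260). In the side view the tube is at (290,300) and the core at (310,250). I'll bring the wrist camera over the trays.

```bash
cat > h.py <<'E'
from plant import sense,optics,robot
import cv2,numpy as np
from scipy.spatial.transform import Rotation as Ro
def Rdown(yaw,pitch=0):  # tool z down, tool x at yaw (deg); pitch: extra turn about world -y
    c,s=np.cos(np.radians(yaw)),np.sin(np.radians(yaw))
    R=np.array([[c,s,0],[s,-c,0],[0,0,-1.]])
    return Ro.from_rotvec([0,-np.radians(pitch),0]).as_matrix()@R
def go(p,R):
    s=sense();A=np.array(s['tcp_rot']);d=A.T@(np.array(p)-s['eef_pos'])/200
    w=Ro.from_matrix(A.T@R).as_rotvec()/(2*np.pi)
    print('go',np.round(d,4).tolist(),np.round(w,4).tolist(),'rows',round(max(np.linalg.norm(d)*200/62.5,np.linalg.norm(w)*360/10.7),1))
def grab(n,f):
    c=optics.camera(n);cv2.imwrite('pics/'+f+'.png',c['frame'][:,:,::-1])
    np.savez('pics/'+f+'.npz',**c);return c
def load(f): return dict(np.load('pics/'+f+'.npz'))
def proj(c,P):
    E=c['extrinsics'];q=(np.atleast_2d(P)-E[:3,3])@E[:3,:3]
    return np.stack([c['cx']+c['fx']*q[:,0]/-q[:,2],c['cy']+c['fy']*-q[:,1]/-q[:,2]],1)
def ray(c,uv):
    E=c['extrinsics'];uv=np.atleast_2d(uv)
    d=np.stack([(uv[:,0]-c['cx'])/c['fx'],-(uv[:,1]-c['cy'])/c['fy'],-np.ones(len(uv))],1)@E[:3,:3].T
    return E[:3,3],d
def atz(c,uv,z):
    o,d=ray(c,uv);return o+d*((z-o[2])/d[:,2])[:,None]
E
python3 -m pendant '[[[0.28,-0.15,-0.1],[0,0,-0.028]],[[0.56,-0.31,-0.25],[0,0,-0.056]],[[0.84,-0.47,-0.4],[0,0,-0.084]],[[1,-0.57,-0.5],[0,0,-0.112]]]'
python3 - <<'E'
from h import *
go((550,-250,330),Rdown(90))
E
```

```text
t: 0.65
eef_pos: [318.9, -474.3, 319.2]
tcp_rot: [[0.587, 0.81, -0.0], [0.81, -0.587, 0.001], [0.0, -0.001, -1.0]]
ft_force: [0.5, -0.5, 0.6]
width: 92.7
gripper_force: 0.0
go [1.5864, 0.2773, -0.0536] [-0.0001, -0.0001, -0.0998] rows 5.2
```

```bash

python3 -m pendant '[[[0.3,0.06,0],[0,0,-0.028]],[[0.6,0.12,0],[0,0,-0.056]],[[0.85,0.2,0],[0,0,-0.084]],[[1,0.27,0],[0,0,-0.0998]],[[1,0.27,0],[0,0,-0.0998]]]' >/dev/null
python3 -m pendant '[[[0,0,0],[0,0,0]],[[0,0,0],[0,0,0]]]'
python3 - <<'E'
from h import *
c=grab('wrist','w1');print(np.round(c['extrinsics'],3).tolist())
go((550,-250,330),Rdown(90))
E
```

```text
t: 1.52
eef_pos: [478.1, -348.3, 318.7]
tcp_rot: [[0.01, 1.0, -0.001], [1.0, -0.01, -0.001], [-0.001, -0.001, -1.0]]
ft_force: [0.6, 0.4, 1.3]
width: 92.8
gripper_force: 0.0
[[1.0, 0.009, 0.004, 479.614], [-0.01, 0.957, 0.289, -268.412], [-0.002, -0.289, 0.957, 484.57], [0.0, 0.0, 0.0, 1.0]]
go [0.494, 0.3536, -0.0567] [-0.0001, 0.0001, -0.0015] rows 2.0
```

View pics/w1.png

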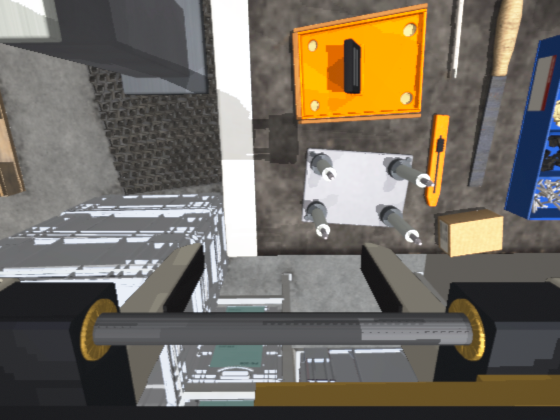

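The wrist view shows the orange tray with corners near (294,30), (427,8), (422,116), (299,121) and its handle near (352,67). The stand plate spans (305,150) to (410,225), with post tips near (331,175), (428,181), (322,233) and (416,239).

```bash

python3 -m pendant '[[[0.3,0.06,0],[0,0,0]],[[0.6,0.12,0],[0,0,0]],[[0.85,0.17,0],[0,0,0]],[[1,0.2,0],[0,0,0]],[[1,0.2,0],[0,0,0]],[[1,0.2,0],[0,0,0]]]' 
python3 - <<'E'
from h import *
c=grab('wrist','w2')
E
```

```text
t: 2.33
eef_pos: [520.4, -149.2, 318.8]
tcp_rot: [[0.009, 1.0, -0.0], [1.0, -0.009, -0.002], [-0.002, -0.0, -1.0]]
ft_force: [0.4, -0.6, 0.2]
width: 92.9
gripper_force: 0.0
```

View pics/w2.png

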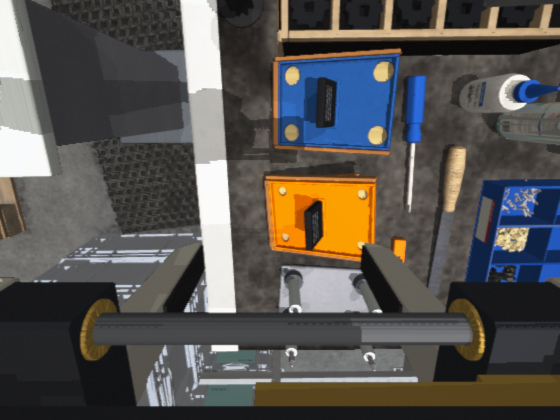

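w2 shows both trays: blue near (335,105) with its handle at (326,102), and orange near (321,215) with its handle at (314,225). The stand is partly hidden at (320,300). Next I'll fit the poses to colour masks.

```bash
cat > fit.py <<'E'
from h import *
from scipy.optimize import least_squares
def mask(c,col):
    h=cv2.cvtColor(c['frame'],cv2.COLOR_RGB2HSV)
    lo,hi={'orange':((8,200,150),(22,255,255)),'blue':((100,150,60),(125,255,255)),'yellow':((22,150,100),(35,255,255))}[col]
    return cv2.inRange(h,lo,hi)
def hull(c,col,near):
    n,l,st,ce=cv2.connectedComponentsWithStats(mask(c,col))
    i=1+np.argmin(np.hypot(*(ce[1:]-near).T)+1e4*(st[1:,4]<300))
    p=cv2.findContours((l==i).astype(np.uint8),cv2.RETR_EXTERNAL,cv2.CHAIN_APPROX_NONE)[0]
    return cv2.convexHull(max(p,key=len)).astype(np.float32),l==i
BOX=np.array([[x,y,z] for x in(-77,77) for y in(-55,55) for z in(0,14)],float)
def dens(h,n=120):
    h=np.vstack([h.reshape(-1,2)]*1+[h.reshape(-1,2)[:1]]);s=np.r_[0,np.cumsum(np.hypot(*np.diff(h,axis=0).T))]
    t=np.linspace(0,s[-1],n,endpoint=False);return np.stack([np.interp(t,s,h[:,0]),np.interp(t,s,h[:,1])],1)
def pose(p): # x,y,z,yaw,pitch,roll
    return Ro.from_euler('ZYX',p[3:],degrees=True).as_matrix(),np.array(p[:3])
def fit(views,p0,pts=BOX,free=(0,1,2,3,4,5)):
    free=list(free);H=[(c,dens(h),tuple(0 for _ in '')) for c,h in views]
    def res(q):
        p=np.array(p0,float);p[free]=q;R,t=pose(p);o=[]
        for c,d,_ in H:
            m=cv2.convexHull(proj(c,pts@R.T+t).astype(np.float32))
            o+=[cv2.pointPolygonTest(m,(float(a),float(b)),True) for a,b in d]
        return np.array(o)
    r=least_squares(res,np.array(p0,float)[free],loss='soft_l1',diff_step=1e-4,x_scale=[10,10,10,3,3,3][:len(free)])
    p=np.array(p0,float);p[free]=r.x;return p,np.sqrt(np.mean(res(r.x)**2))
E
python3 - <<'E'
from fit import *
w1,w2=load('w1'),load('w2');t=grab('top','t1')
ho1,_=hull(w1,'orange',(360,67));ho2,_=hull(w2,'orange',(321,215));hot,_=hull(t,'orange',(342,222))
hb2,_=hull(w2,'blue',(335,105));hbt,_=hull(t,'blue',(284,218))
print(atz(t,[[284,218],[342,222],[400,222]],50).round())
for v in ([(w1,ho1),(w2,ho2)],[(w1,ho1),(w2,ho2),(t,hot)]): print('or',[x.round(2) if hasattr(x,'round') else x for x in fit(v,[590,-200,50,0,-24,0])])
for v in ([(w2,hb2)],[(w2,hb2),(t,hbt)]): print('bl',[x.round(2) for x in fit(v,[590,-40,50,0,-24,0])])
A=w1['frame'][135:260,290:440,::-1].copy()
a=cv2.resize(A,(600,500),interpolation=cv2.INTER_CUBIC)
cv2.imwrite('pics/crop1.png',a)
E
```

```text
Traceback (most recent call last):
  File "fit.py", line 9, in hull
    i=1+np.argmin(np.hypot(*(ce[1:]-near).T)+1e4*(st[1:,4]<300))
        ~~~~~~~~~^^^^^^^^^^^^^^^^^^^^^^^^^^^^^^^^^^^^^^^^^^^^^^^
ValueError: attempt to get argmin of an empty sequence
```

```bash
python3 - <<'E'
from fit import *
for n,pts in(('w1',[(330,40),(390,60),(295,75),(300,40),(410,120),(434,160)]),('w2',[(300,210),(350,200),(350,100),(300,110),(278,100),(400,80),(330,260),(340,150)]),('t1',[(330,210),(355,240),(275,210),(300,230)])):
    h=cv2.cvtColor(load(n)['frame'],cv2.COLOR_RGB2HSV);print(n,[h[v,u].tolist() for u,v in pts])
E
```

```text
w1 [[20, 255, 255], [21, 255, 255], [15, 167, 228], [16, 255, 249], [16, 28, 101], [23, 202, 255]]
w2 [[14, 255, 184], [19, 255, 251], [108, 190, 172], [108, 188, 179], [114, 113, 144], [17, 41, 56], [15, 34, 60], [14, 167, 196]]
t1 [[4, 113, 189], [3, 120, 170], [109, 151, 182], [110, 146, 166]]
```

```bash
sed -i "s/(8,200,150),(22,255,255)/(8,215,120),(26,255,255)/; s/(100,150,60)/(100,140,60)/" fit.py
cat > m.py <<'E'
from fit import *
w1,w2,t=load('w1'),load('w2'),load('t1');t['frame']=cv2.imread('pics/top0.png')[:,:,::-1].copy()
ho1,_=hull(w1,'orange',(360,67));ho2,_=hull(w2,'orange',(321,215));hot,_=hull(t,'orange',(342,222))
hb2,_=hull(w2,'blue',(335,105));hbt,_=hull(t,'blue',(284,218))
print(atz(t,[[284,218],[342,222],[400,222]],50).round())
P={}
for k,v in dict(o12=[(w1,ho1),(w2,ho2)],o12t=[(w1,ho1),(w2,ho2),(t,hot)],o1=[(w1,ho1)]).items(): P[k],e=fit(v,[590,-200,50,0,-24,0]);print(k,P[k].round(1),e.round(2))
for k,v in dict(b2=[(w2,hb2)],b2t=[(w2,hb2),(t,hbt)]).items(): P[k],e=fit(v,[590,-40,50,0,-24,0]);print(k,P[k].round(1),e.round(2))
def draw(c,ks,sl):
    a=cv2.resize(c['frame'][sl][:,:,::-1],None,fx=4,fy=4,interpolation=cv2.INTER_CUBIC)
    for k in ks:
        R,tt=pose(P[k]);B=np.vstack([BOX,[[x,y,62] for x in(-5,5) for y in(-28,28)],[[x,y,6] for x in(-60,60) for y in(-38,38)]])
        for u,v in proj(c,B@R.T+tt): cv2.circle(a,(int((u-sl[1].start+.5)*4),int((v-sl[0].start+.5)*4)),2,(0,255,0),-1)
    return a
if __name__=='__main__':
    a=draw(w1,['o12'],np.s_[0:130,285:445]);b=draw(w1,[],np.s_[135:260,285:445])
    c=draw(w2,['b2t','o12'],np.s_[45:265,260:410])
    cv2.imwrite('pics/c1.png',cv2.resize(np.vstack([a,b]),None,fx=.58,fy=.58)); cv2.imwrite('pics/c2.png',cv2.resize(c,None,fx=.68,fy=.68))
    A=cv2.imread('pics/c1.png');C=cv2.imread('pics/c2.png');cv2.imwrite('pics/c3.png',np.hstack([A[:590],C[:590]]) if A.shape[0]>=590 and C.shape[0]>=590 else A)
    print(A.shape,C.shape)
E
python3 m.py
```

```text
Traceback (most recent call last):
  File "m.py", line 3, in <module>
    ho1,_=hull(w1,'orange',(360,67));ho2,_=hull(w2,'orange',(321,215));hot,_=hull(t,'orange',(342,222))
                                                                             ~~~~^^^^^^^^^^^^^^^^^^^^^^
  File "fit.py", line 9, in hull
    i=1+np.argmin(np.hypot(*(ce[1:]-near).T)+1e4*(st[1:,4]<300))
        ~~~~~~~~~^^^^^^^^^^^^^^^^^^^^^^^^^^^^^^^^^^^^^^^^^^^^^^^
ValueError: attempt to get argmin of an empty sequence
```

```bash
sed -i "s/def mask(c,col):/def mask(c,col):\n    if c['fx']>500: return cv2.inRange(cv2.cvtColor(c['frame'],cv2.COLOR_RGB2HSV),*{'orange':((5,150,140),(26,255,255)),'blue':((100,110,60),(125,255,255)),'yellow':((22,120,100),(35,255,255))}[col])/" fit.py
python3 m.py
```

```text
[[ 585.  -56.   50.]
 [ 578. -215.   50.]
 [ 583. -374.   50.]]
o12 [ 578.1 -214.9   49.6    3.1  -24.9    0. ] 0.98
o12t [ 578.3 -214.8   49.     0.   -23.3    0. ] 1.47
o1 [ 576.8 -215.3   53.     0.   -31.1    0. ] 1.32
b2 [592.1 -56.6  46.2  -0.  -23.9   0. ] 0.59
b2t [592.  -56.6  46.4   0.  -24.8   0. ] 0.49
(592, 371, 3) (598, 408, 3)
```

View pics/c3.png

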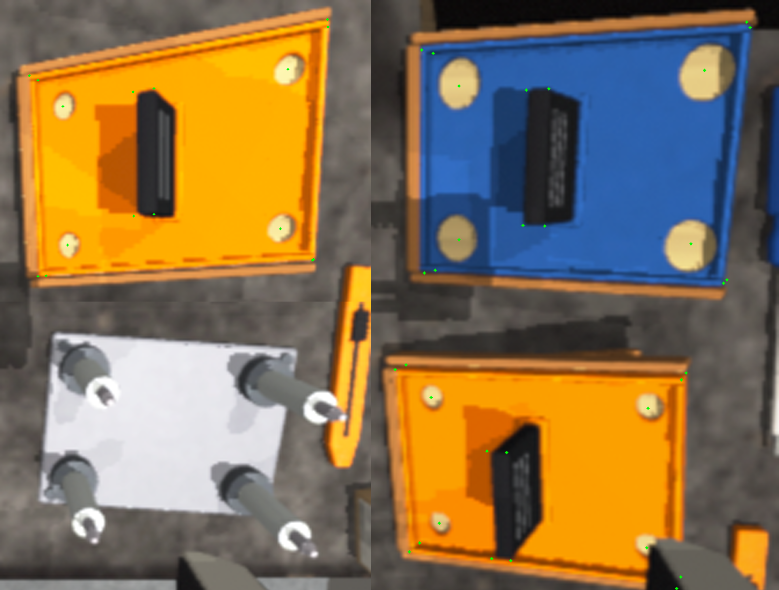

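The overlays fit well. The holes, handle tops and stand features are clear enough to refit with points: shoulder rings near (103,392), (322,408), (88,524), (295,537) and plate corners (53,333), (297,348), (40,500), (272,515) in crop pixels.

```bash
cat > pf.py <<'E'
from fit import *
w1,w2=load('w1'),load('w2')
def a1(p): return np.array(p)/2.32+[285,0]-.5
def a1b(p): return (np.array(p)-[0,301.6])/2.32+[285,135]-.5
def a2(p): return (np.array(p)-[371,0])/2.72+[260,45]-.5
HO=np.array([[-60,38,3],[60,38,3],[-60,-38,3],[60,-38,3.]])
CT=np.array([[-77,55,14],[77,55,14],[-77,-55,14],[77,-55,14.]])
HT=np.array([[-5,28,62],[-5,-28,62]])
def pfit(obs,p0,free):
    free=list(free)
    def res(q):
        p=np.array(p0,float);p[free]=q;R,t=pose(p)
        return np.concatenate([(proj(c,P@R.T+t)-uv).ravel() for c,P,uv in obs])
    r=least_squares(res,np.array(p0,float)[free]+.1,loss='soft_l1');p=np.array(p0,float);p[free]=r.x
    return p,r
if __name__=='__main__':
    O=[(w1,HO,a1([(64,105),(289,68),(69,244),(281,228)])),(w1,HT,a1([(138,92),(138,215)])),
     (w2,HO[:3],a2([(432,396),(650,406),(440,523)])),(w2,HT,a2([(493,452),(496,557)]))]
    B=[(w2,HO,a2([(460,83),(706,72),(457,239),(691,245)])),(w2,HT,a2([(527,90),(523,225)]))]
    np.set_printoptions(suppress=True)
    for n,o,p0 in(('o',O,[578,-215,50,0,-24,0]),('b',B,[592,-56,50,0,-24,0])):
      for f in((0,1,2,3),(0,1,2,3,4),(0,1,2,3,4,5)):
        p,r=pfit(o,p0,f);print(n,p.round(2),np.sqrt(np.mean(r.fun**2)).round(2))
      print(r.fun.round(1))
    R100=np.array([[-60,38,100],[60,38,100],[-60,-38,100],[60,-38,100.]]);R126=R100+[0,0,26]
    PC=np.array([[-82,60,8],[82,60,8],[-82,-60,8],[82,-60,8.]])
    S=[(w1,R100,a1b([(103,392),(322,408),(88,524),(295,537)])),(w1,R126,a1b([(113,403),(343,416),(96,541),(315,553)])),(w1,PC,a1b([(53,333),(297,348),(40,500),(272,515)]))]
    for f in((0,1,3),(0,1,2,3)):
        p,r=pfit(S,[583,-374,0,-3,0,0],f);print('s',p.round(2),r.fun.round(1))
E
python3 pf.py
```

```text
o [ 578.51 -214.46   50.18    3.18  -24.      0.  ] 0.54
o [ 578.21 -214.47   49.73    3.13  -22.81    0.  ] 0.38
o [ 578.21 -214.27   49.62    3.05  -22.79    0.51] 0.35
[-0.   0.   0.2  0.8 -0.1  0.   0.2 -0.1 -0.1 -0.5  0.2  0.3 -0.1  0.1
  0.2 -0.5  0.1 -0.5 -0.7 -0.2  0.1  0.6]
b [591.   -56.62  48.79  -0.72 -24.     0.  ] 0.27
b [590.92 -56.62  48.78  -0.71 -23.79   0.  ] 0.26
b [590.93 -56.44  48.71  -0.83 -23.78   0.49] 0.22
[-0.2  0.3  0.1  0.   0.3 -0.3 -0.2  0.   0.1 -0.4 -0.1  0.3]
s [ 594.85 -382.9     0.     -4.05    0.      0.  ] [ 0.2  0.5 -0.3 -0.7  0.7 -0.3  0.4 -0.8 -1.  -0.2  0.1  0.3 -0.2 -0.2
  0.   0.1  0.2 -0.2  1.2 -0.1 -0.3  1.7 -1.4  0.9]
s [ 594.94 -382.99   -0.33   -4.05    0.      0.  ] [ 0.2  0.5 -0.4 -0.7  0.7 -0.3  0.3 -0.8 -0.9 -0.1  0.1  0.3 -0.1 -0.2
  0.   0.   0.3 -0.1  1.2 -0.  -0.3  1.6 -1.4  0.9]
```

```bash
cat >> h.py <<'E'
BL=(np.array([591,-56.6,50.]),-.7);OR=(np.array([578.4,-214.4,50.]),3.1);ST=(np.array([594.9,-382.9,0.]),-4.05)
def tcp(T,h,p=24,along=True):
    R=Rdown(90+T[1]);
    if p: R=Ro.from_rotvec(-np.radians(p)*R[:,0]).as_matrix()@R
    z=-R[:,2]
    return T[0]+h*z,R
E
python3 - <<'E'
from h import *
for T in(BL,OR,ST):
    p,R=tcp(T,53,24);print(p.round(1),R.round(3).tolist())
go(*tcp(BL,140))
E
```

```text
[569.4 -56.3  98.4] [[0.012, 0.913, 0.407], [1.0, -0.011, -0.005], [-0.0, 0.407, -0.914]]
[ 556.9 -215.6   98.4] [[-0.054, 0.912, 0.406], [0.999, 0.049, 0.022], [0.0, 0.407, -0.914]]
[ 573.4 -381.4   48.4] [[0.071, 0.911, 0.406], [0.998, -0.065, -0.029], [-0.0, 0.407, -0.914]]
go [0.4692, 0.0641, 0.7031] [-0.0667, 0.0001, 0.0003] rows 2.7
```

```bash

python3 -m pendant '[[[0.16,0.02,0.2],[-0.022,0,0]],[[0.32,0.045,0.45],[-0.045,0,0]],[[0.469,0.064,0.65],[-0.067,0,0]],[[0.469,0.064,0.70],[-0.067,0,0]],[[0.469,0.064,0.70],[-0.067,0,0]]]'
python3 - <<'E'
from h import *
c=grab('wrist','w3')
go(*tcp(BL,53))
E
```

```text
t: 3.05
eef_pos: [531.7, -53.5, 176.7]
tcp_rot: [[0.006, 0.915, 0.403], [1.0, -0.005, -0.003], [-0.001, 0.403, -0.915]]
ft_force: [1.1, -0.1, 1.1]
width: 93.2
gripper_force: 0.0
go [-0.0083, -0.0023, 0.4382] [0.0001, -0.0002, 0.0008] rows 1.4
```

View pics/w3.png

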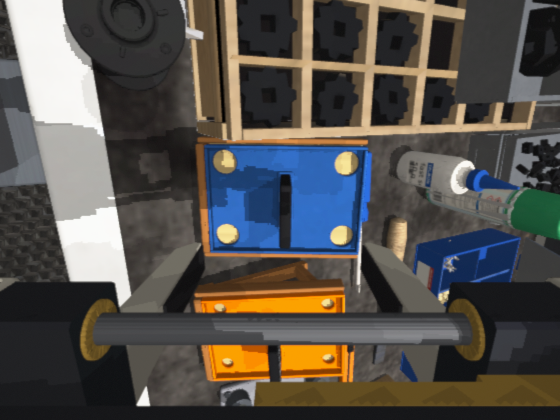

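w3 shows the handle end-on at (285,212), midway between the fingers (blue tray at 200–370, 140–255). I'll go in and grip.

```bash

python3 -m pendant '[[[-0.008,0,0.15],[0,0,0.0008]],[[-0.008,0,0.3],[0,0,0.0008]],[[-0.008,-0.002,0.4],[0,0,0.0008]],[[-0.008,-0.002,0.438],[0,0,0.0008]],[[-0.008,-0.002,0.438],[0,0,0.0008]]]'
python3 -m pendant '[[[0,0,0],[0,0,0]],[[0,0,0],[0,0,0]],[[0,0,0],[0,0,0]],[[0,0,0],[0,0,0]],[[0,0,0],[0,0,0]]]' -1
python3 -m pendant '[[[0,0,0],[0,0,0]],[[0,0,0],[0,0,0]]]'
```

```text
t: 3.72
eef_pos: [571.0, -56.2, 99.4]
tcp_rot: [[0.012, 0.912, 0.41], [1.0, -0.012, -0.004], [0.002, 0.41, -0.912]]
ft_force: [0.0, 0.4, 0.3]
width: 93.3
gripper_force: 0.0
t: 4.35
eef_pos: [569.7, -55.0, 98.7]
tcp_rot: [[0.011, 0.913, 0.409], [1.0, -0.011, -0.002], [0.002, 0.409, -0.913]]
ft_force: [0.1, 0.1, 0.4]
width: 47.7
gripper_force: 0.0
t: 4.6
eef_pos: [569.7, -55.0, 98.7]
tcp_rot: [[0.011, 0.913, 0.409], [1.0, -0.011, -0.002], [0.002, 0.409, -0.913]]
ft_force: [0.3, -0.3, -0.0]
width: 27.7
gripper_force: 0.0
```

```bash

python3 -m pendant '[[[0,0,0],[0,0,0]],[[0,0,0],[0,0,0]],[[0,0,0],[0,0,0]],[[0,0,0],[0,0,0]]]'
python3 -m pendant '[[[0,0,-0.1],[0,0,0]],[[0,0,-0.3],[0,0,0]],[[0,0,-0.5],[0,0,0]],[[0,0,-0.6],[0,0,0]]]'
python3 - <<'E'
from h import *
go(tcp(BL,0)[0]+[-30,-60,235],Rdown(90-4.05))
E
```

```text
t: 5.1
eef_pos: [569.4, -55.1, 98.5]
tcp_rot: [[0.011, 0.913, 0.408], [1.0, -0.011, -0.003], [0.002, 0.408, -0.913]]
ft_force: [-0.7, 0.3, 0.5]
width: 9.5
gripper_force: 30.0
t: 5.6
eef_pos: [520.1, -54.9, 209.8]
tcp_rot: [[0.011, 0.912, 0.41], [1.0, -0.011, -0.003], [0.001, 0.41, -0.912]]
ft_force: [0.2, -0.6, -1.4]
width: 10.0
gripper_force: 30.0
go [-0.3056, 0.344, -0.2583] [0.0672, -0.0022, 0.0093] rows 2.3
```

```bash

python3 -m pendant '[[[-0.1,0.1,-0.15],[0.022,0,0]],[[-0.2,0.2,-0.26],[0.045,-0.001,0.005]],[[-0.3,0.344,-0.26],[0.067,-0.002,0.0093]],[[-0.3,0.344,-0.26],[0.067,-0.002,0.0093]]]'
python3 - <<'E'
from h import *
go((594.9,-290,240),Rdown(90-4.05));go((594.9,-382.9,235),Rdown(90-4.05))
E
```

```text
t: 6.1
eef_pos: [564.6, -117.8, 283.9]
tcp_rot: [[0.074, 0.997, 0.002], [0.997, -0.074, 0.002], [0.002, 0.001, -1.0]]
ft_force: [0.2, 1.4, -1.7]
width: 9.9
gripper_force: 30.0
go [-0.8479, 0.2147, 0.2181] [0.0002, -0.0004, -0.0005] rows 2.9
go [-1.3112, 0.2491, 0.2421] [0.0002, -0.0004, -0.0005] rows 4.3
```

```bash

python3 -m pendant '[[[-0.3,0.08,0.05],[0,0,0]],[[-0.6,0.16,0.1],[0,0,0]],[[-0.9,0.24,0.15],[0,0,0]],[[-1,0.249,0.19],[0,0,0]],[[-1,0.249,0.19],[0,0,0]]]'
python3 - <<'E'
from h import *
go((594.9,-382.9,235),Rdown(90-4.05))
E
```

```text
t: 6.72
eef_pos: [595.8, -319.7, 243.2]
tcp_rot: [[0.073, 0.997, -0.003], [0.997, -0.073, 0.003], [0.003, -0.004, -1.0]]
ft_force: [0.7, 1.7, -1.8]
width: 9.7
gripper_force: 30.0
go [-0.3154, 0.0186, 0.0398] [-0.0006, -0.0005, -0.0004] rows 1.0
```

```bash

python3 -m pendant '[[[-0.15,0.01,0.02],[0,0,0]],[[-0.315,0.018,0.04],[0,0,0]],[[-0.315,0.018,0.04],[0,0,0]],[[-0.315,0.018,0.04],[0,0,0]]]'
python3 - <<'E'
from h import *
c=grab('wrist','w4')
go((594.9,-382.9,235),Rdown(90-4.05))
E
```

```text
t: 7.22
eef_pos: [597.6, -377.6, 237.9]
tcp_rot: [[0.066, 0.998, 0.001], [0.998, -0.066, 0.005], [0.005, 0.001, -1.0]]
ft_force: [-0.0, 0.5, -1.4]
width: 9.3
gripper_force: 30.0
go [-0.0273, -0.0123, 0.015] [0.0002, -0.0007, 0.0008] rows 0.1
```

View pics/w4.png

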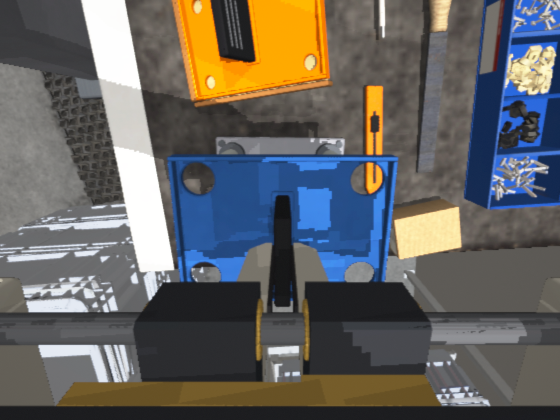

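w4 shows the blue tray held over the stand. Its +y holes are near (199,179) and (366,178), and the stand plate shows behind it at (217–345,140). I'll compute the tray's in-hand pose.

```bash
cat > hand.py <<'E'
from pf import *
import sys
def inhand(f,col,guesses):
    c=load(f);m=mask(c,col);out=[]
    M=cv2.morphologyEx(m,cv2.MORPH_CLOSE,np.ones((3,3)))
    n,l,st,ce=cv2.connectedComponentsWithStats(255-M,connectivity=4)
    for g in guesses:
        i=l[g[1],g[0]];x,y,w,h,a=st[i];out.append((x+w/2-.5,y+h/2-.5));print(g,i,st[i].tolist(),ce[i].round(1))
    return c,np.array(out)
E
python3 - <<'E'
from hand import *
c,o=inhand('w4','blue',[(199,179),(366,178)])
m=mask(c,'blue')
print('row170 blue cols',np.where(m[220]>0)[0][[0,-1]],'col 285 rows',np.where(m[:,230]>0)[0][:3],np.where(m[:,340]>0)[0][:3])
s=sense();T=(np.array(s['eef_pos'])-[0,0,53],0)
yaw=np.degrees(np.arctan2(s['tcp_rot'][1][0],s['tcp_rot'][0][0]))-90;print('tool yaw',yaw)
pred=np.array([*T[0],yaw,0,0]);R,t=pose(pred)
print('pred holes',proj(c,HO@R.T+t).round(1).tolist(),'corners',proj(c,CT@R.T+t).round(1).tolist(),'handle',proj(c,HT@R.T+t).round(1).tolist())
p,r=pfit([(c,HO[:2],o)],pred,(0,1,3));print('fit',p.round(2),'pred',pred.round(2),r.fun.round(1))
E
```

```text
(199, 179) 10 [182, 162, 33, 33, 831] [198. 178.]
(366, 178) 11 [350, 162, 34, 33, 885] [366.5 178.2]
row170 blue cols [174 390] col 285 rows [155 156 157] [156 157 158]
tool yaw -3.757061485863133
pred holes [[197.5, 176.7], [365.8, 176.5], [205.2, 272.5], [358.3, 272.3]] corners [[165.5, 154.5], [397.7, 154.3], [181.1, 299.4], [382.4, 299.3]] handle [[272.3, 215.5], [273.2, 305.8]]
fit [ 598.06 -378.64  185.03   -3.79    0.      0.  ] pred [ 597.71 -377.62  185.03   -3.76    0.      0.  ] [ 0.2 -0.  -0.2 -0. ]
```

```bash

python3 - <<'E'
from h import *
go((594.6,-382.1,235),Rdown(90-4.05))
E
python3 -m pendant '[[[-0.023,-0.013,0.015],[0,-0.0007,0.0008]],[[-0.023,-0.013,0.015],[0,-0.0007,0.0008]],[[-0.023,-0.013,0.015],[0,-0.0007,0.0008]],[[-0.023,-0.013,0.015],[0,-0.0007,0.0008]]]'
python3 - <<'E'
from h import *
go((594.6,-382.1,235),Rdown(90-4.05))
E
```

```text
go [-0.0235, -0.0141, 0.015] [0.0002, -0.0007, 0.0008] rows 0.1
t: 7.78
eef_pos: [593.6, -385.6, 234.1]
tcp_rot: [[0.075, 0.997, -0.0], [0.997, -0.075, -0.002], [-0.002, -0.0, -1.0]]
ft_force: [0.9, 0.6, -1.3]
width: 10.0
gripper_force: 30.0
go [0.0179, 0.0037, -0.0043] [-0.0, 0.0004, -0.0007] rows 0.1
```

```bash

python3 -m pendant '[[[0.016,0.003,-0.003],[0,0,-0.0005]],[[0.016,0.003,-0.003],[0,0,-0.0005]],[[0.016,0.003,-0.003],[0,0,-0.0005]],[[0.016,0.003,-0.003],[0,0,-0.0005]]]' >/dev/null
cat > chk.py <<'E'
from hand import *
f,col,g=sys.argv[1],sys.argv[2],eval(sys.argv[3])
s0=sense();grab('wrist',f);s=sense();print(np.round(s0['eef_pos'],1),np.round(s['eef_pos'],1),np.round(s['tcp_rot'],3).tolist())
c,o=inhand(f,col,g);yaw=np.degrees(np.arctan2(s['tcp_rot'][1][0],s['tcp_rot'][0][0]))-90
pred=np.array([*(np.array(s0['eef_pos'])-[0,0,53]),yaw,0,0])
p,r=pfit([(c,HO[:2],o)],pred,(0,1,3));print('fit',p.round(2),'pred',pred.round(2),r.fun.round(1))
d=p[:2]-pred[:2];print('offset',d);go((594.9-d[0],-382.9-d[1],235),Rdown(90-4.05-(p[3]-pred[3])))
E
python3 chk.py w5 blue '[(199,179),(366,178)]'
```

```text
[ 594.3 -382.7  234.6] [ 594.3 -382.7  234.7] [[0.072, 0.997, -0.0], [0.997, -0.072, -0.002], [-0.002, -0.0, -1.0]]
(199, 179) 11 [182, 162, 33, 33, 837] [198.  178.1]
(366, 178) 12 [350, 162, 34, 33, 883] [366.5 178.2]
fit [ 594.64 -384.08  181.63   -4.13    0.      0.  ] pred [ 594.29 -382.69  181.63   -4.13    0.      0.  ] [ 0.2 -0.  -0.2 -0. ]
offset [ 0.35039394 -1.38708319]
go [0.0062, 0.0009, -0.0017] [-0.0, 0.0004, -0.0002] rows 0.0
```

```bash

python3 -m pendant '[[[0.006,0.001,0.1],[0,0.0004,0]],[[0.006,0.001,0.2],[0,0.0004,0]],[[0.006,0.001,0.28],[0,0.0004,0]],[[0.006,0.001,0.34],[0,0.0004,0]],[[0.006,0.001,0.38],[0,0.0004,0]],[[0.006,0.001,0.42],[0,0.0004,0]],[[0.006,0.001,0.46],[0,0.0004,0]],[[0.006,0.001,0.46],[0,0.0004,0]]]'
python3 -m pendant '[[[0,0,0.05],[0,0,0]],[[0,0,0.10],[0,0,0]],[[0,0,0.15],[0,0,0]],[[0,0,0.15],[0,0,0]]]'
```

```text
t: 9.32
eef_pos: [594.2, -381.5, 141.9]
tcp_rot: [[0.072, 0.997, -0.001], [0.997, -0.072, 0.001], [0.001, -0.002, -1.0]]
ft_force: [-0.5, 0.2, -1.2]
width: 9.5
gripper_force: 30.0
t: 9.82
eef_pos: [593.7, -381.3, 111.1]
tcp_rot: [[0.072, 0.997, -0.003], [0.997, -0.072, 0.001], [0.001, -0.003, -1.0]]
ft_force: [0.1, -0.6, -2.1]
width: 9.6
gripper_force: 30.0
```

```bash

python3 -m pendant '[[[0,0,0.05],[0,0,0]],[[0,0,0.1],[0,0,0]],[[0,0,0.13],[0,0,0]],[[0,0,0.15],[0,0,0]],[[0,0,0.16],[0,0,0]],[[0,0,0.16],[0,0,0]]]'
python3 -m pendant '[[[0,0,0.004],[0,0,0]],[[0,0,0.008],[0,0,0]],[[0,0,0.008],[0,0,0]]]'
```

```text
t: 10.58
eef_pos: [594.6, -381.7, 80.7]
tcp_rot: [[0.072, 0.997, -0.0], [0.997, -0.072, 0.0], [0.0, -0.0, -1.0]]
ft_force: [-0.1, 0.2, -2.0]
width: 9.5
gripper_force: 30.0
t: 10.95
eef_pos: [594.6, -381.7, 79.1]
tcp_rot: [[0.072, 0.997, -0.0], [0.997, -0.072, 0.0], [0.0, -0.0, -1.0]]
ft_force: [0.0, -0.5, -1.3]
width: 9.5
gripper_force: 30.0
```

```bash

python3 -m pendant '[[[0,0,0.005],[0,0,0]],[[0,0,0.01],[0,0,0]],[[0,0,0.01],[0,0,0]]]'
python3 -m pendant '[[[0,0,0.005],[0,0,0]],[[0,0,0.005],[0,0,0]]]'
```

```text
t: 11.32
eef_pos: [594.7, -381.9, 77.9]
tcp_rot: [[0.072, 0.997, 0.0], [0.997, -0.072, -0.0], [-0.0, 0.0, -1.0]]
ft_force: [-1.7, -0.3, 4.2]
width: 9.6
gripper_force: 30.0
t: 11.58
eef_pos: [594.6, -381.9, 77.9]
tcp_rot: [[0.072, 0.997, 0.0], [0.997, -0.072, -0.001], [-0.001, 0.0, -1.0]]
ft_force: [-3.2, 0.5, 8.3]
width: 9.9
gripper_force: 30.0
```

Seated, with the contact force rising. Release and rise.

```bash

python3 -m pendant '[[[0,0,0],[0,0,0]],[[0,0,0],[0,0,0]],[[0,0,0],[0,0,0]],[[0,0,0],[0,0,0]]]' 0
python3 -m pendant '[[[0,0,-0.1],[0,0,0]],[[0,0,-0.4],[0,0,0]],[[0,0,-0.7],[0,0,0]],[[0,0,-0.95],[0,0,0]],[[0,0,-0.95],[0,0,0]]]'
python3 - <<'E'
from h import *
grab('wrist','w6')
go(*tcp(OR,150))
E
```

```text
t: 12.08
eef_pos: [594.6, -381.5, 75.7]
tcp_rot: [[0.072, 0.997, -0.0], [0.997, -0.072, 0.0], [0.0, -0.0, -1.0]]
ft_force: [-0.1, 1.1, 0.3]
width: 44.3
gripper_force: 0.0
t: 12.7
eef_pos: [597.4, -382.2, 274.0]
tcp_rot: [[0.072, 0.997, 0.012], [0.997, -0.072, -0.005], [-0.005, 0.012, -1.0]]
ft_force: [0.1, 0.4, -0.1]
width: 46.6
gripper_force: 0.0
go [0.7912, -0.4525, 0.4116] [-0.0656, 0.0047, -0.0197] rows 3.2
```

View pics/w6.png

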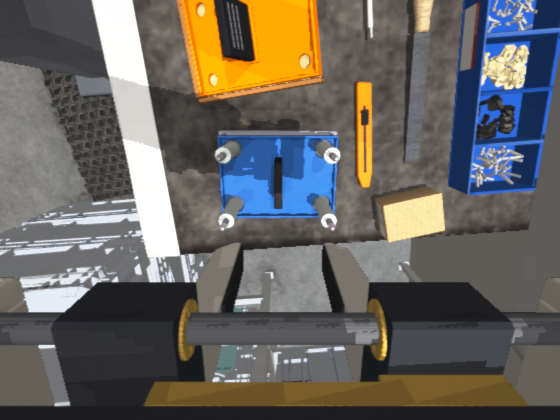

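w6 shows the blue tray seated over all four posts, spanning (218–338, 133–217), with the shoulder rings at (228,153), (327,153), (227,221) and (329,221). Now the orange tray.

```bash

python3 -m pendant '[[[0.2,-0.11,0.05],[-0.017,0.001,-0.005]],[[0.4,-0.22,0.15],[-0.034,0.002,-0.01]],[[0.6,-0.34,0.27],[-0.05,0.004,-0.015]],[[0.791,-0.4525,0.4],[-0.0656,0.0047,-0.0197]],[[0.791,-0.4525,0.41],[-0.0656,0.0047,-0.0197]],[[0.791,-0.4525,0.41],[-0.0656,0.0047,-0.0197]],[[0.791,-0.4525,0.41],[-0.0656,0.0047,-0.0197]]]'
python3 - <<'E'
from h import *
go(*tcp(OR,53))
E
```

```text
t: 13.62
eef_pos: [518.4, -219.2, 185.7]
tcp_rot: [[-0.053, 0.913, 0.404], [0.999, 0.047, 0.023], [0.002, 0.405, -0.914]]
ft_force: [0.4, -0.3, -0.4]
width: 46.3
gripper_force: 0.0
go [0.0072, -0.0002, 0.4773] [-0.0004, -0.0002, -0.0004] rows 1.5
```

```bash

python3 -m pendant '[[[0.007,0,0.15],[0,0,0]],[[0.007,0,0.3],[0,0,0]],[[0.007,0,0.42],[0,0,0]],[[0.007,0,0.477],[0,0,0]],[[0.007,0,0.477],[0,0,0]],[[0.007,0,0.477],[0,0,0]]]'
python3 -m pendant '[[[0,0,0],[0,0,0]],[[0,0,0],[0,0,0]],[[0,0,0],[0,0,0]],[[0,0,0],[0,0,0]],[[0,0,0],[0,0,0]],[[0,0,0],[0,0,0]]]' -1
python3 - <<'E'
from h import *
go(*tcp(OR,53))
E
```

```text
t: 14.38
eef_pos: [554.4, -214.1, 97.7]
tcp_rot: [[-0.054, 0.914, 0.402], [0.999, 0.048, 0.024], [0.003, 0.402, -0.915]]
ft_force: [0.0, 0.0, -0.3]
width: 46.7
gripper_force: 0.0
t: 15.12
eef_pos: [555.9, -213.5, 98.0]
tcp_rot: [[-0.055, 0.913, 0.405], [0.998, 0.049, 0.025], [0.003, 0.405, -0.914]]
ft_force: [3.2, 0.1, 3.0]
width: 9.5
gripper_force: 30.0
go [-0.0104, 0.0046, -0.0002] [-0.0002, -0.0004, -0.0001] rows 0.0
```

Gripped. Lift out along the tray's normal.

```bash

python3 -m pendant '[[[0,0,-0.1],[0,0,0]],[[0,0,-0.3],[0,0,0]],[[0,0,-0.5],[0,0,0]],[[0,0,-0.7],[0,0,0]],[[0,0,-0.8],[0,0,0]]]'
python3 - <<'E'
from h import *
go((594.9,-380.9,250),Rdown(90-4.05))
E
```

```text
t: 15.75
eef_pos: [486.9, -217.7, 243.1]
tcp_rot: [[-0.053, 0.917, 0.396], [0.999, 0.047, 0.025], [0.004, 0.397, -0.918]]
ft_force: [0.5, -0.0, -2.2]
width: 9.5
gripper_force: 30.0
go [-0.8434, 0.47, 0.1619] [0.0648, -0.0047, 0.0193] rows 3.1
```

```bash

python3 -m pendant '[[[-0.2,0.11,0.04],[0.0216,-0.0015,0.006]],[[-0.4,0.23,0.08],[0.0432,-0.003,0.0125]],[[-0.6,0.34,0.12],[0.0648,-0.0047,0.0193]],[[-0.8434,0.47,0.162],[0.0648,-0.0047,0.0193]],[[-0.8434,0.47,0.162],[0.0648,-0.0047,0.0193]],[[-0.8434,0.47,0.162],[0.0648,-0.0047,0.0193]],[[-0.8434,0.47,0.162],[0.0648,-0.0047,0.0193]],[[-0.8434,0.47,0.162],[0.0648,-0.0047,0.0193]]]'
python3 chk.py w7 orange '[(199,179),(366,178)]'
```

```text
t: 16.75
eef_pos: [597.3, -379.8, 251.5]
tcp_rot: [[0.068, 0.998, 0.005], [0.998, -0.068, -0.001], [-0.0, 0.005, -1.0]]
ft_force: [-0.3, -0.4, -1.9]
width: 9.4
gripper_force: 30.0
[ 597.3 -379.8  251.5] [ 597.4 -380.   251.5] [[0.069, 0.998, 0.005], [0.998, -0.069, -0.001], [-0.0, 0.005, -1.0]]
(199, 179) 3 [190, 171, 18, 19, 271] [198.5 179.9]
(366, 178) 4 [365, 171, 9, 13, 88] [368.8 176.8]
fit [ 599.62 -381.47  198.47   -2.94    0.      0.  ] pred [ 597.31 -379.76  198.47   -3.94    0.      0.  ] [ 1.3 -0.1 -1.3 -0.1]
offset [ 2.30080328 -1.7106945 ]
go [-0.0075, -0.024, 0.0824] [0.0008, 0.0001, 0.0031] rows 0.3
```

```bash

python3 - <<'E'
from h import *
go((594.6,-381.5,235),Rdown(90-4.05))
E
```

```text
go [-0.0084, -0.0139, 0.0824] [0.0008, 0.0001, 0.0003] rows 0.3
```

```bash

python3 -m pendant '[[[-0.008,-0.013,0.04],[0.0008,0,0.0003]],[[-0.008,-0.013,0.08],[0.0008,0,0.0003]],[[-0.008,-0.013,0.08],[0.0008,0,0.0003]],[[-0.008,-0.013,0.08],[0.0008,0,0.0003]],[[-0.008,-0.013,0.08],[0.0008,0,0.0003]]]' >/dev/null
cat > chk2.py <<'E'
from hand import *
s=sense();grab('wrist',sys.argv[1]);yaw=np.degrees(np.arctan2(s['tcp_rot'][1][0],s['tcp_rot'][0][0]))-90
c,o=inhand(sys.argv[1],'orange',[(199,179)])
pred=np.array([*(np.array(s['eef_pos'])-[0,0,53]),yaw,0,0]);print(np.round(s['eef_pos'],1),np.round(s['tcp_rot'],3).tolist())
p,r=pfit([(c,HO[:1],o)],pred,(0,1));d=p-pred;print(p.round(2),'offset',d.round(2))
R,t=pose(p);q=np.vstack([HO,CT,HT]);a=c['frame'][:,:,::-1].copy()
a=cv2.resize(a[135:330,150:415],None,fx=3,fy=3,interpolation=cv2.INTER_CUBIC)
for u,v in proj(c,q@R.T+t): cv2.circle(a,(int((u-149.5)*3),int((v-134.5)*3)),2,(0,255,0),-1)
cv2.imwrite('pics/'+sys.argv[1]+'c.png',a)
go((594.9-d[0],-382.9-d[1],235),Rdown(90-4.05))
E
python3 chk2.py w8
```

```text
(199, 179) 4 [190, 171, 18, 19, 272] [198.4 179.8]
[ 595.5 -382.1  235. ] [[0.071, 0.997, 0.0], [0.997, -0.071, -0.0], [-0.0, 0.0, -1.0]]
[ 595.9  -384.79  182.     -4.09    0.      0.  ] offset [ 0.42 -2.7   0.    0.    0.    0.  ]
go [0.0089, -0.0056, 0.0001] [0.0001, 0.0, -0.0001] rows 0.0
```

View pics/w8c.png

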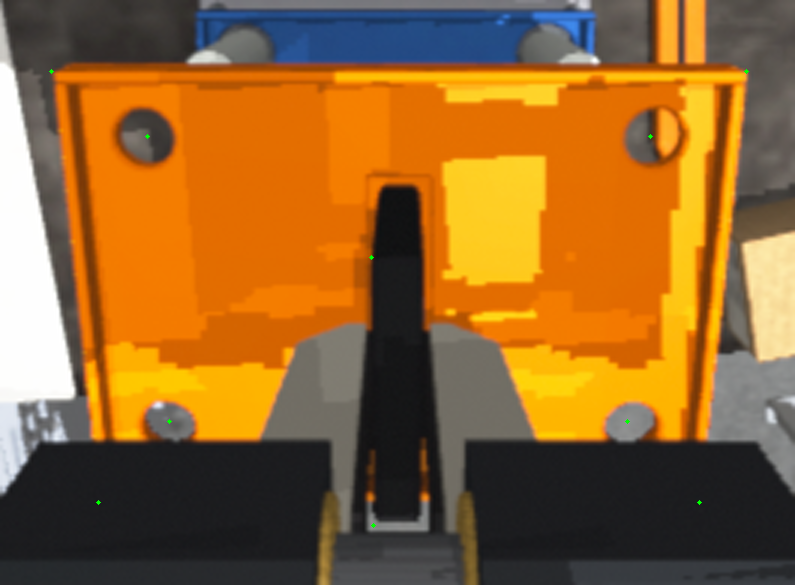

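The w8 crop shows hole centres near (145,136), (655,136), (171,421) and (630,421). The blue stand is behind, and the cutter shows through the right hole. I'll refit with all four.

```bash
python3 - <<'E'
from hand import *
c=load('w8');o=np.array([(145,136),(655,136),(171,421.5),(630,421.5)])/3+[149.5,134.5]
g=cv2.cvtColor(c['frame'],cv2.COLOR_RGB2HSV)
pred=[595.5,-382.1,182,-4.07,0,0]
for f in((0,1,3),(0,1,2,3),(0,1,2,3,4,5)):
    p,r=pfit([(c,HO,o)],pred,f);print(p.round(2),r.fun.round(1))
c5=load('w5');c5b,o5=inhand('w5','blue',[(199,179),(366,178)])
M=mask(c5,'blue')
# stand re-measure w6: shoulder rings
w6=load('w6');R100=np.array([[-60,38,100],[60,38,100],[-60,-38,100],[60,-38,100.]])
t=pose([594.9,-382.9,0,-4.05,0,0]);q=proj(w6,R100@t[0].T+t[1]);print(q.round(1))
a=w6['frame'][:,:,::-1][125:235,205:350];a=cv2.resize(a,None,fx=5,fy=5,interpolation=cv2.INTER_CUBIC)
for u,v in q: cv2.circle(a,(int((u-204.5)*5),int((v-124.5)*5)),2,(0,255,0),-1)
cv2.imwrite('pics/w6c.png',a)
E
```

```text
[ 596.34 -384.72  182.     -4.07    0.      0.  ] [ 1.3  0.1 -1.  -0.   0.2 -0.1 -0.3 -0.2]
[ 596.34 -384.24  183.46   -4.06    0.      0.  ] [ 0.6 -0.2 -0.4 -0.3 -0.3  0.3  0.2  0.2]
[ 5.9629e+02 -3.8412e+02  1.8388e+02 -4.0000e+00 -2.2000e-01  1.2200e+00] [ 0.1  0.1 -0.  -0.  -0.2 -0.1  0.1 -0. ]
(199, 179) 11 [182, 162, 33, 33, 837] [198.  178.1]
(366, 178) 12 [350, 162, 34, 33, 883] [366.5 178.2]
[[222.9 155.1]
 [332.1 154.7]
 [226.6 220.5]
 [329.1 219.9]]
```

View pics/w6c.png

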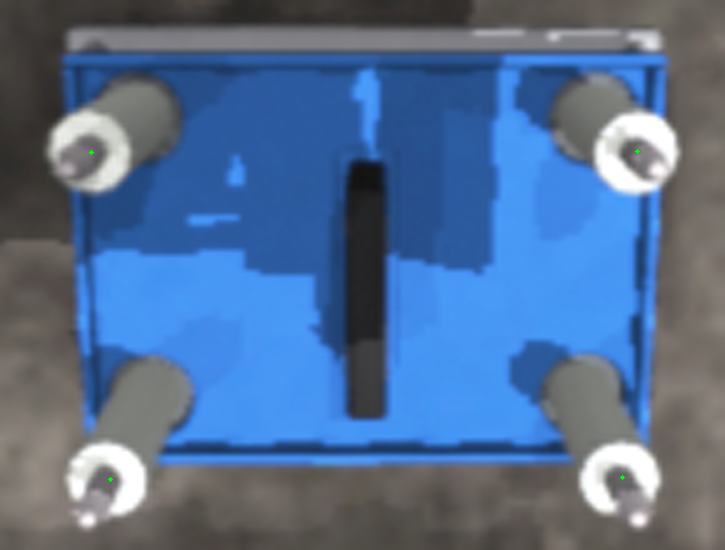

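The w6 crop shows the shoulder rings within about 0.4 px of the prediction, at (89,152), (636,152), (107,481) and (621,480), so the stand is at about (594.6, −383.1). I'll shift the tray by (−1.7, +1.3) and lower it.

```bash

python3 -m pendant '[[[0.006,-0.009,0],[0,0,0]],[[0.006,-0.009,0.1],[0,0,0]],[[0.006,-0.009,0.18],[0,0,0]],[[0.006,-0.009,0.24],[0,0,0]],[[0.006,-0.009,0.24],[0,0,0]],[[0.006,-0.009,0.24],[0,0,0]]]'
python3 - <<'E'
from h import *
go((593.8,-380.8,170),Rdown(90-4.05))
E
```

```text
t: 18.23
eef_pos: [594.0, -380.9, 187.3]
tcp_rot: [[0.071, 0.997, 0.001], [0.997, -0.071, -0.0], [-0.0, 0.001, -1.0]]
ft_force: [0.8, 0.7, -1.5]
width: 9.6
gripper_force: 30.0
go [0.0003, -0.0011, 0.0864] [0.0002, 0.0, -0.0001] rows 0.3
```

```bash

python3 -m pendant '[[[0,0,0.03],[0,0,0]],[[0,0,0.06],[0,0,0]],[[0,0,0.09],[0,0,0]],[[0,0,0.12],[0,0,0]],[[0,0,0.15],[0,0,0]],[[0,0,0.155],[0,0,0]],[[0,0,0.155],[0,0,0]]]'
python3 -m pendant '[[[0,0,0.005],[0,0,0]],[[0,0,0.01],[0,0,0]],[[0,0,0.01],[0,0,0]]]'
```

```text
t: 19.1
eef_pos: [593.6, -380.8, 155.7]
tcp_rot: [[0.071, 0.997, -0.0], [0.997, -0.071, -0.0], [-0.0, -0.0, -1.0]]
ft_force: [-0.2, -0.5, -1.5]
width: 9.5
gripper_force: 30.0
t: 19.48
eef_pos: [593.5, -380.8, 153.7]
tcp_rot: [[0.071, 0.997, -0.0], [0.997, -0.071, -0.0], [-0.0, -0.0, -1.0]]
ft_force: [0.3, 0.3, -1.2]
width: 9.6
gripper_force: 30.0
```

Below the pin tips, with no contact yet. Continuing down.

```bash

python3 -m pendant '[[[0,0,0.005],[0,0,0]],[[0,0,0.01],[0,0,0]],[[0,0,0.01],[0,0,0]]]'
python3 -m pendant '[[[0,0,0.005],[0,0,0]],[[0,0,0.005],[0,0,0]]]'
```

```text
t: 19.85
eef_pos: [594.0, -380.9, 152.8]
tcp_rot: [[0.072, 0.997, 0.001], [0.997, -0.072, -0.001], [-0.001, 0.001, -1.0]]
ft_force: [-1.0, 0.2, 3.3]
width: 9.6
gripper_force: 30.0
t: 20.1
eef_pos: [594.0, -380.9, 152.7]
tcp_rot: [[0.072, 0.997, 0.001], [0.997, -0.072, -0.001], [-0.001, 0.002, -1.0]]
ft_force: [-1.2, 0.8, 7.4]
width: 9.8
gripper_force: 30.0
```

```bash

python3 -m pendant '[[[0,0,0],[0,0,0]],[[0,0,0],[0,0,0]],[[0,0,0],[0,0,0]],[[0,0,0],[0,0,0]]]' 0
python3 -m pendant '[[[0,0,-0.1],[0,0,0]],[[0,0,-0.4],[0,0,0]],[[0,0,-0.7],[0,0,0]],[[0,0,-0.9],[0,0,0]],[[0,0,-0.9],[0,0,0]],[[0,0,-0.9],[0,0,0]]]' 1
python3 - <<'E'
from fit import *
from pf import CT
c=grab('wrist','w9');h,l=hull(c,'orange',(278,180));print(l.sum())
p,e=fit([(c,h)],[594.6,-383.1,100,-4.05,.1,.1],free=(0,1,2,3));print('free z',p.round(2),e)
p,e=fit([(c,h)],[594.6,-383.1,100,-4.05,.1,.1]);print('6dof',p.round(2),e)
M=mask(c,'orange');n,ll,st,ce=cv2.connectedComponentsWithStats(255-M,connectivity=4)
R,t=pose([594.6,-383.1,100,-4.05,0,0]);q=proj(c,np.array([[x,y,14] for x in(-60,60) for y in(-38,38)])@R.T+t);print(q.round(1).tolist())
x,y,w,hh=cv2.boundingRect(h)
for i in range(1,n):
    if 8<st[i,4]<2000 and x<ce[i,0]<x+w and y<ce[i,1]<y+hh: print(st[i],ce[i].round(1))
# tube
t=load('t1');t['frame']=cv2.imread('pics/top0.png')[:,:,::-1].copy();hy,_=hull(t,'yellow',(166,257));s=grab('side','s1');hs,_=hull(s,'yellow',(290,300))
TB=np.array([[25*np.cos(a),25*np.sin(a),z] for a in np.linspace(0,6.28,24) for z in(0,151)])
print(cv2.boundingRect(hy),cv2.boundingRect(hs))
for v in([(t,hy)],[(s,hs)],[(t,hy),(s,hs)]): 
    p,e=fit(v,[500,280,.1,0,0,0],TB,(0,1));print('tube',p.round(1),e)
p,e=fit(v,[500,280,.1,0,0,0],TB,(0,1,2));print('tube',p.round(1),e)
E
```

```text
t: 20.6
eef_pos: [593.4, -380.7, 150.3]
tcp_rot: [[0.071, 0.997, -0.001], [0.997, -0.071, 0.0], [0.0, -0.001, -1.0]]
ft_force: [-0.7, -0.6, 0.1]
width: 44.1
gripper_force: 0.0
t: 21.35
eef_pos: [593.1, -380.6, 329.4]
tcp_rot: [[0.071, 0.997, -0.002], [0.997, -0.071, 0.001], [0.0, -0.002, -1.0]]
ft_force: [0.8, -0.4, -0.4]
width: 92.7
gripper_force: 0.0
7231
free z [ 5.9382e+02 -3.8463e+02  9.3210e+01 -3.8200e+00  1.0000e-01  1.0000e-01] 0.48936215501088254
6dof [ 5.9383e+02 -3.8457e+02  9.3550e+01 -3.7700e+00 -1.5000e-01  1.3200e+00] 0.4460257992595286
[[237.6, 211.5], [235.0, 152.6], [329.7, 211.5], [332.4, 152.6]]
[ 301  142   42   61 1723] [325.3 171. ]
[260 143  17  24 302] [267.3 152.6]
[230 146  13  13 126] [236.  151.9]
[278 161  11  55 492] [283.2 188.6]
[322 203  13  15 144] [328.3 209.8]
[232 204  13  13 119] [238.  209.9]
(155, 246, 20, 20) (280, 272, 24, 54)
tube [4.627e+02 2.446e+02 1.000e-01 0.000e+00 0.000e+00 0.000e+00] 3.104631127141946
tube [4.610e+02 2.601e+02 1.000e-01 0.000e+00 0.000e+00 0.000e+00] 1.9396546912577173
tube [4.644e+02 2.459e+02 1.000e-01 0.000e+00 0.000e+00 0.000e+00] 2.655718632451182
tube [464.5 247.6 -16.    0.    0.    0. ] 2.4431245527714895
```

The orange tray is down: contact came at TCP z 152.8 against 153 nominal, and the blue tray showed the same offset. The tube is near (463,250), so I'll move the wrist camera there.

```bash

python3 -m pendant '[[[0.25,-0.03,0],[0,0,-0.015]],[[0.5,-0.06,0],[0,0,-0.03]],[[0.75,-0.09,0],[0,0,-0.045]],[[1,-0.12,0],[0,0,-0.06]]]' >/dev/null
python3 - <<'E'
from h import *
go((540,0,330),Rdown(150))
E
```

```text
go [0.9137, 0.0658, -0.0032] [-0.0003, -0.0004, -0.1176] rows 4.0
```

```bash

python3 -m pendant '[[[0.25,0.015,0],[0,0,-0.028]],[[0.5,0.03,0],[0,0,-0.056]],[[0.75,0.05,0],[0,0,-0.085]],[[0.91,0.065,0],[0,0,-0.1176]]]' >/dev/null
python3 - <<'E'
from h import *
go((500,170,330),Rdown(180))
E
```

```text
go [0.6034, 0.6276, -0.0002] [-0.0001, -0.0004, -0.085] rows 2.9
```

```bash

python3 -m pendant '[[[0.2,0.2,0],[0,0,-0.028]],[[0.4,0.4,0],[0,0,-0.056]],[[0.6,0.627,0],[0,0,-0.085]],[[0.6,0.627,0],[0,0,-0.085]],[[0.6,0.627,0],[0,0,-0.085]],[[0.6,0.627,0],[0,0,-0.085]]]'
cat > tube.py <<'E'
from fit import *
TB=np.array([[25*np.cos(a),25*np.sin(a),z] for a in np.linspace(0,6.28,24) for z in(0,151)])
def seg(f):
    c=grab('wrist',f);h=cv2.cvtColor(c['frame'],cv2.COLOR_RGB2HSV)
    m=cv2.inRange(h,(20,120,60),(36,255,255));n,l,st,ce=cv2.connectedComponentsWithStats(m)
    for i in np.argsort(-st[1:,4])[:3]+1: print(f,st[i],ce[i].round())
    i=np.argmax(st[1:,4]*(ce[1:,1]<330))+1
    p=cv2.findContours((l==i).astype(np.uint8),cv2.RETR_EXTERNAL,cv2.CHAIN_APPROX_NONE)[0]
    return c,cv2.convexHull(max(p,key=len)).astype(np.float32)
E
python3 - <<'E'
from tube import *
c,h=seg('w10');np.save('pics/w10h.npy',h)
p,e=fit([(c,h)],[463,250,.1,0,0,0],TB,(0,1));print(p.round(1),e)
q=proj(c,TB+p[:3]);print('model bbox',q.min(0).round(),q.max(0).round())
go((500,270,330),Rdown(180))
E
```

```text
t: 23.2
eef_pos: [504.4, 165.1, 329.9]
tcp_rot: [[-1.0, 0.014, -0.001], [0.014, 1.0, -0.001], [0.001, -0.001, -1.0]]
ft_force: [-0.5, 1.2, 0.1]
width: 92.8
gripper_force: 0.0
w10 [ 254  375  306   31 7733] [416. 392.]
w10 [ 320  125   57   48 2019] [349. 147.]
w10 [449 299  36  62 969] [471. 330.]
[4.631e+02 2.446e+02 1.000e-01 0.000e+00 0.000e+00 0.000e+00] 1.2188882469893445
model bbox [317. 124.] [377. 173.]
go [0.0291, 0.5234, 0.0001] [-0.0002, -0.0002, -0.0022] rows 1.7
```

```bash

python3 -m pendant '[[[0.03,0.26,0],[0,0,0]],[[0.03,0.523,0],[0,0,-0.002]],[[0.03,0.523,0],[0,0,-0.002]],[[0.03,0.523,0],[0,0,-0.002]],[[0.03,0.523,0],[0,0,-0.002]]]'
python3 - <<'E'
from tube import *
c,h=seg('w11');c0,h0=load('w10'),np.load('pics/w10h.npy')
p,e=fit([(c,h)],[463,245,.1,0,0,0],TB,(0,1));print(p.round(1),e)
q=proj(c,TB+p[:3]);print('model bbox',q.min(0).round(),q.max(0).round())
p,e=fit([(c,h),(c0,h0)],[463,245,.1,0,0,0],TB,(0,1,2));print(p.round(1),e)
p,e=fit([(c,h),(c0,h0)],[463,245,.1,0,0,0],TB,(0,1));print(p.round(1),e)
T=np.array([*p[:2],0]);go(T+[0,0,230],Rdown(180));go(T+[0,0,100],Rdown(180))
E
```

```text
t: 23.88
eef_pos: [499.8, 269.7, 330.5]
tcp_rot: [[-1.0, 0.001, -0.0], [0.001, 1.0, -0.001], [0.0, -0.001, -1.0]]
ft_force: [0.7, 0.1, 0.6]
width: 92.6
gripper_force: 0.0
w11 [ 254  375  306   31 7716] [416. 392.]
w11 [ 243  129   44   49 1663] [265. 153.]
w11 [449 299  36  62 983] [471. 330.]
[4.629e+02 2.490e+02 1.000e-01 0.000e+00 0.000e+00 0.000e+00] 0.811067967897174
model bbox [242. 128.] [287. 178.]
[464.7 248.2 -13.3   0.    0.    0. ] 0.5045426660786085
[4.639e+02 2.478e+02 1.000e-01 0.000e+00 0.000e+00 0.000e+00] 1.5021623945829945
go [0.1788, -0.1102, 0.503] [-0.0002, 0.0, -0.0001] rows 1.7
go [0.1788, -0.1095, 1.153] [-0.0002, 0.0, -0.0001] rows 3.8
```

```bash

python3 -m pendant '[[[0.09,-0.055,0.2],[0,0,0]],[[0.178,-0.109,0.45],[0,0,0]],[[0.178,-0.109,0.503],[0,0,0]],[[0.178,-0.109,0.503],[0,0,0]],[[0.178,-0.109,0.503],[0,0,0]]]'
python3 - <<'E'
from h import *
go((464.3,248,100),Rdown(180))
E
```

```text
t: 24.55
eef_pos: [465.1, 251.7, 232.2]
tcp_rot: [[-1.0, -0.002, 0.004], [-0.002, 1.0, 0.004], [-0.004, 0.004, -1.0]]
ft_force: [0.7, 1.3, -0.4]
width: 93.0
gripper_force: 0.0
go [0.0065, -0.0206, 0.6611] [0.0006, 0.0006, 0.0003] rows 2.1
```

```bash

python3 -m pendant '[[[0.004,-0.008,0.15],[0,0,0]],[[0.004,-0.008,0.3],[0,0,0]],[[0.004,-0.008,0.45],[0,0,0]],[[0.004,-0.008,0.58],[0,0,0]],[[0.004,-0.008,0.65],[0,0,0]],[[0.004,-0.008,0.65],[0,0,0]],[[0.004,-0.008,0.65],[0,0,0]]]'
python3 -m pendant '[[[0,0,0],[0,0,0]],[[0,0,0],[0,0,0]],[[0,0,0],[0,0,0]],[[0,0,0],[0,0,0]],[[0,0,0],[0,0,0]],[[0,0,0],[0,0,0]]]' -1
```

```text
t: 25.42
eef_pos: [463.2, 249.4, 101.3]
tcp_rot: [[-1.0, -0.003, 0.002], [-0.003, 1.0, 0.002], [-0.002, 0.002, -1.0]]
ft_force: [0.2, -1.8, -0.5]
width: 93.3
gripper_force: 0.0
t: 26.18
eef_pos: [462.3, 248.5, 100.1]
tcp_rot: [[-1.0, -0.003, -0.0], [-0.003, 1.0, 0.0], [0.0, 0.0, -1.0]]
ft_force: [0.5, -0.8, -0.3]
width: 49.9
gripper_force: 30.0
```

```bash

python3 -m pendant '[[[0,0,-0.1],[0,0,0]],[[0,0,-0.35],[0,0,0]],[[0,0,-0.6],[0,0,0]],[[0,0,-0.85],[0,0,0]],[[0,0,-1],[0,0,0]]]'
python3 - <<'E'
from h import *
go((530,70,330),Rdown(150))
E
```

```text
t: 26.8
eef_pos: [462.4, 248.9, 302.3]
tcp_rot: [[-1.0, -0.003, 0.002], [-0.003, 1.0, 0.001], [-0.002, 0.001, -1.0]]
ft_force: [0.4, 0.1, -2.2]
width: 49.5
gripper_force: 30.0
go [-0.3356, -0.8953, -0.1391] [0.0002, 0.0002, 0.0838] rows 3.1
```

```bash

python3 -m pendant '[[[-0.08,-0.2,-0.1],[0,0,0.02]],[[-0.17,-0.45,-0.139],[0,0,0.042]],[[-0.26,-0.7,-0.139],[0,0,0.065]],[[-0.3356,-0.895,-0.139],[0,0,0.0838]]]' | tail -3
python3 - <<'E'
from h import *
go((555,-110,330),Rdown(120))
E
```

```text
ft_force: [0.2, 0.0, -1.7]
width: 49.8
gripper_force: 30.0
go [-0.5534, -0.6999, -0.0122] [-0.0003, 0.0, 0.0824] rows 2.9
```

```bash

python3 -m pendant '[[[-0.14,-0.18,-0.01],[0,0,0.02]],[[-0.28,-0.35,-0.01],[0,0,0.042]],[[-0.42,-0.53,-0.01],[0,0,0.065]],[[-0.553,-0.7,-0.01],[0,0,0.0824]]]' | tail -3
python3 - <<'E'
from h import *
go((555,-280,330),Rdown(95))
E
```

```text
ft_force: [1.3, 0.8, -2.4]
width: 49.7
gripper_force: 30.0
go [-0.7408, -0.4314, -0.0036] [-0.0003, -0.0001, 0.0698] rows 2.7
```

```bash

python3 -m pendant '[[[-0.2,-0.11,0],[0,0,0.02]],[[-0.4,-0.22,0],[0,0,0.042]],[[-0.6,-0.34,0],[0,0,0.06]],[[-0.74,-0.43,0],[0,0,0.0698]]]' | tail -3
python3 - <<'E'
from h import *
go((554.7,-381,310),Rdown(90))
E
```

```text
ft_force: [-1.3, 0.4, -1.2]
width: 49.9
gripper_force: 30.0
go [-0.4996, -0.046, 0.0938] [-0.0004, 0.0, 0.0137] rows 1.6
```

```bash

python3 -m pendant '[[[-0.2,-0.02,0.02],[0,0,0.007]],[[-0.4,-0.035,0.06],[0,0,0.0137]],[[-0.4996,-0.046,0.0938],[0,0,0.0137]],[[-0.4996,-0.046,0.0938],[0,0,0.0137]],[[-0.4996,-0.046,0.0938],[0,0,0.0137]],[[-0.4996,-0.046,0.0938],[0,0,0.0137]],[[-0.4996,-0.046,0.0938],[0,0,0.0137]]]'
python3 - <<'E'
from tube import *
c,h=seg('w12')
p,e=fit([(c,h)],[555,-381,210,0,.1,.1],TB,(0,1));print('tube',p.round(1),e)
ho,_=hull(c,'orange',(300,180));print(cv2.boundingRect(ho))
go((554.7,-381,208),Rdown(90))
E
```

```text
t: 29.18
eef_pos: [556.8, -377.2, 311.9]
tcp_rot: [[-0.007, 1.0, 0.001], [1.0, 0.007, -0.0], [-0.0, 0.001, -1.0]]
ft_force: [-0.0, 0.6, -1.8]
width: 49.5
gripper_force: 30.0
w12 [  231   136   164   177 14329] [302. 235.]
w12 [ 151  375  385   31 9613] [352. 392.]
w12 [171 299  22  62 655] [179. 330.]
tube [ 5.629e+02 -3.545e+02  2.100e+02  0.000e+00  1.000e-01  1.000e-01] 32.01630691243918
(232, 96, 167, 216)
go [-0.0172, -0.0098, 0.5187] [0.0001, 0.0, 0.001] rows 1.7
```

```bash

python3 -m pendant '[[[0,0,0.1],[0,0,0.001]],[[0,0,0.2],[0,0,0.001]],[[0,0,0.25],[0,0,0.001]],[[0,0,0.25],[0,0,0.001]],[[0,0,0.25],[0,0,0.001]]]'
python3 - <<'E'
from h import *
go((554.7,-381,208),Rdown(90))
E
```

```text
t: 29.85
eef_pos: [556.8, -378.5, 262.2]
tcp_rot: [[0.001, 1.0, 0.001], [1.0, -0.001, -0.001], [-0.001, 0.001, -1.0]]
ft_force: [0.3, 0.2, -1.7]
width: 49.5
gripper_force: 30.0
go [-0.0122, -0.0109, 0.2708] [0.0002, 0.0001, -0.0002] rows 0.9
```

```bash

python3 -m pendant '[[[-0.012,-0.011,0],[0,0,0]],[[-0.012,-0.011,0.03],[0,0,0]],[[-0.012,-0.011,0.1],[0,0,0]],[[-0.012,-0.011,0.17],[0,0,0]],[[-0.012,-0.011,0.23],[0,0,0]],[[-0.012,-0.011,0.255],[0,0,0]],[[-0.012,-0.011,0.255],[0,0,0]]]'
python3 -m pendant '[[[0,0,0.005],[0,0,0]],[[0,0,0.01],[0,0,0]],[[0,0,0.01],[0,0,0]]]'
```

```text
t: 30.72
eef_pos: [554.0, -380.7, 209.7]
tcp_rot: [[0.001, 1.0, -0.001], [1.0, -0.001, 0.0], [0.0, -0.001, -1.0]]
ft_force: [0.8, 0.8, -2.0]
width: 49.8
gripper_force: 30.0
t: 31.1
eef_pos: [554.1, -380.8, 208.4]
tcp_rot: [[0.002, 1.0, 0.0], [1.0, -0.002, -0.0], [-0.0, 0.0, -1.0]]
ft_force: [-0.8, -1.1, -1.2]
width: 49.6
gripper_force: 30.0
```

```bash

python3 -m pendant '[[[0,0,0.005],[0,0,0]],[[0,0,0.01],[0,0,0]],[[0,0,0.01],[0,0,0]]]'
python3 -m pendant '[[[0,0,0.004],[0,0,0]],[[0,0,0.004],[0,0,0]]]'
```

```text
t: 31.48
eef_pos: [554.1, -380.8, 206.2]
tcp_rot: [[0.002, 1.0, -0.0], [1.0, -0.002, -0.0], [-0.0, -0.0, -1.0]]
ft_force: [0.2, 0.9, -1.9]
width: 49.8
gripper_force: 30.0
t: 31.72
eef_pos: [554.1, -380.8, 206.2]
tcp_rot: [[0.002, 1.0, 0.0], [1.0, -0.002, -0.001], [-0.001, 0.0, -1.0]]
ft_force: [-1.3, 0.6, 2.6]
width: 49.8
gripper_force: 30.0
```

Contact is at z 206, as expected. Release and rise.

```bash

python3 -m pendant '[[[0,0,0],[0,0,0]],[[0,0,0],[0,0,0]],[[0,0,0],[0,0,0]],[[0,0,0],[0,0,0]],[[0,0,0],[0,0,0]],[[0,0,0],[0,0,0]]]' 1
python3 -m pendant '[[[0,0,-0.1],[0,0,0]],[[0,0,-0.4],[0,0,0]],[[0,0,-0.7],[0,0,0]],[[0,0,-1],[0,0,0]],[[0,0,-1],[0,0,0]],[[0,0,-1],[0,0,0]],[[0,0,-1],[0,0,0]]]'
python3 - <<'E'
from tube import *
c=grab('wrist','w13');h=cv2.cvtColor(c['frame'],cv2.COLOR_RGB2HSV)
R,t=pose([594.3,-383.2,100,-4,0,0])
print('tray corners',proj(c,BOX[[1,3,5,7]]@R.T+t).round().tolist())
T=np.array([555,-381.5,106]);q=proj(c,TB+T);print('tube pred',q.min(0).round(),q.max(0).round(),'top',proj(c,T+[0,0,151]).round(),'foot',proj(c,T).round())
for lo in(22,23,24,25):
    m=cv2.inRange(h,(lo,120,60),(36,255,255));m[300:]=0
    n,l,st,ce=cv2.connectedComponentsWithStats(m);print(lo,[st[i].tolist() for i in np.argsort(-st[1:,4])[:2]+1])
u,v=proj(c,T+[0,0,151])[0].astype(int);print(h[v-10:v+60:10,u].tolist(),h[v,u+55:u+90:10].tolist())
s=grab('side','s2');P=proj(s,TB+T);print('side pred',P.min(0).round(),P.max(0).round())
m=cv2.inRange(cv2.cvtColor(s['frame'],cv2.COLOR_RGB2HSV),(21,120,60),(36,255,255));n,l,st,ce=cv2.connectedComponentsWithStats(m);print([st[i].tolist() for i in np.argsort(-st[1:,4])[:4]+1])
E
```

```text
t: 32.48
eef_pos: [554.0, -380.8, 205.3]
tcp_rot: [[0.001, 1.0, -0.0], [1.0, -0.001, -0.0], [-0.0, -0.0, -1.0]]
ft_force: [0.4, 0.5, 0.8]
width: 92.8
gripper_force: 0.0
t: 33.35
eef_pos: [553.4, -380.8, 403.0]
tcp_rot: [[0.001, 1.0, -0.004], [1.0, -0.001, 0.002], [0.002, -0.004, -1.0]]
ft_force: [-0.9, -0.7, -0.2]
width: 93.2
gripper_force: 0.0
tray corners [[257.0, 205.0], [261.0, 131.0], [356.0, 211.0], [367.0, 139.0]]
tube pred [260. 154.] [308. 218.] top [[284. 195.]] foot [[284. 171.]]
22 [[259, 136, 107, 81, 5002], [261, 132, 12, 18, 106]]
23 [[261, 137, 102, 79, 4769], [261, 135, 11, 13, 78]]
24 [[261, 138, 101, 78, 4617], [263, 135, 9, 12, 58]]
25 [[261, 139, 101, 77, 3162], [267, 171, 22, 9, 136]]
[[24, 255, 159], [25, 255, 226], [29, 255, 255], [27, 247, 246], [60, 2, 133], [0, 0, 135], [75, 4, 131]] [[26, 207, 255], [23, 150, 254], [12, 110, 178], [15, 32, 96]]
side pred [310.  97.] [328. 146.]
[[311, 101, 18, 44, 569]]
```

The side view matches the predicted upright tube (311–329 × 101–145), and the tray reads level. Handing in.

```bash
python3 -m pendant '[[[0,0,0],[0,0,0]],[[0,0,0],[0,0,0]]]' | head -2; python3 -c "
from plant import robot;print(robot.job_done())"
```

```text
t: 33.7
eef_pos: [554.0, -380.8, 405.0]
the job is handed in; nothing more can be done
None
```

I handed the job in at 33.7 s with the blue tray on the low shoulders, the orange tray on the upper ones and the grease tube upright on the orange tray, all released; it returned no verdict, so I can't confirm that it passed.

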